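# Put the tested specimens away in the hardness lab

### The job

Testing is over: slide the vise's jaw well open, then lift the specimen out, and stand it and every green specimen on the bench in a neat side-by-side row on top of the cabinet, each upright, square and centred in its own white-outlined bay, starting at the bay next to the orange end stop and leaving no empty bay between specimens. Lay the brass reference disc flat in the cabinet's open drawer and push the drawer fully home. Leave the jar, lens cap and screwdriver where they are.

Things in the scene. Friction and masses are not known exactly. Their poses are not given: they have to be found in the camera images.
- cabinet: grey fixed cabinet 200 mm deep (own x; drawer front faces -x, the robot) x 300 wide (own y) x 85 high; its flat top is the shelf, without walls. Origin: centre of its underside. Five white-outlined bays, one specimen each, in a row along y, 50 mm apart, their centres 20 mm in front (-x) of the shelf's middle line. An orange end stop stands at the row's +y end, the robot's left
- bay0 (a point): centre of bay 0 on the shelf's surface, axes as the cabinet's; the bay beside the orange end stop (upright, 8 mm thick, 30 mm high, inner face 27 mm from this point). Outline 66 (x) x 47 mm; specimens stand with own x along the bay's x
- bay1 (a point): centre of bay 1 on the shelf's surface, axes as the cabinet's; 50 mm from bay 0 towards -y. Outline 66 (x) x 47 mm; specimens stand with own x along the bay's x
- bay2 (a point): centre of bay 2 on the shelf's surface, axes as the cabinet's; 100 mm from bay 0 towards -y. Outline 66 (x) x 47 mm; specimens stand with own x along the bay's x
- bay3 (a point): centre of bay 3 on the shelf's surface, axes as the cabinet's; 150 mm from bay 0 towards -y. Outline 66 (x) x 47 mm; specimens stand with own x along the bay's x
- bay4 (a point): centre of bay 4 on the shelf's surface, axes as the cabinet's; 200 mm from bay 0 towards -y. Outline 66 (x) x 47 mm; specimens stand with own x along the bay's x
- drawer (a joint): how far the cabinet's drawer is out along the cabinet's -x, m: 0 = fully home, starts 0.10 to 0.11; takes about 3 N, stays where it is left. Inside 169 (x) x 254 mm (y); floor 14, side walls' tops 59 mm above the bench. Blue front 280 mm wide, 2 to 66 mm above the bench, its outer face 18 mm to +x of drawer_handle
- drawer_handle (a point): outer face (-x side), middle, of the steel grip bar on the drawer's front; bar 90 mm long (y), 12 mm high, 18 mm deep, its centre 52 mm above the bench
- drawer_in (a point): centre of the drawer's inner floor (moves with the drawer; axes as the cabinet's). With the drawer open, only the part in front of the cabinet can be reached from above: with the drawer d metres out, that part runs from -0.0875 to d - 0.100 along this point's x
- vise: fixed small specimen vise, steel base 80 (own x) x 190 (own y) x 30 mm high with silver jaws 54 mm wide (x); origin: underside of the base, below the clamped specimen, whose bed is the base's top, 30 mm up. Fixed jaw at +y, its top 58 mm over the bench; sliding jaw at -y
- jaw (a joint): opening of the vise's sliding jaw, m: 0 = shut on the specimen, 0.05 = fully open; it slides along the vise's -y, takes about 3 N and stays where it is left
- specimen_v: resin specimen mount, a green block 60 (own x) x 42 (own y) x 48 mm (z) with a polished steel inlay in its top, about 0.2 kg; origin: centre of its underside. It sits in the vise at first, own x along the vise's x, 42 mm across the jaws, standing 20 mm proud of the fixed jaw; its two 60 mm-apart end faces are free
- specimen_1: resin specimen mount, a green block 60 (own x) x 42 (own y) x 48 mm (z) with a polished brass inlay in its top, about 0.2 kg; origin: centre of its underside. Stands upright loose on the bench; may be absent
- specimen_2: resin specimen mount, a green block 60 (own x) x 42 (own y) x 48 mm (z) with a polished copper inlay in its top, about 0.2 kg; origin: centre of its underside. Stands upright loose on the bench; may be absent
- specimen_3: resin specimen mount, a green block 60 (own x) x 42 (own y) x 48 mm (z) with a polished steel inlay in its top, about 0.2 kg; origin: centre of its underside. Stands upright loose on the bench; may be absent
- specimen_4: resin specimen mount, a green block 60 (own x) x 42 (own y) x 48 mm (z) with a polished aluminium inlay in its top, about 0.2 kg; origin: centre of its underside. Stands upright loose on the bench; may be absent
- reference: brass hardness reference block, a disc 56 mm across, 22 mm high, 0.3 kg; origin: centre of its underside; lies flat on the bench
- paste_jar: bystander: a small white-capped jar, 44 mm across, 55 mm high
- lens_cap: bystander: a black round lens cap, 60 mm across, 35 mm high
- driver: bystander: a screwdriver lying on the bench
- jaw_tab (a point): on the upright red tab on top of the sliding jaw, 4 mm below the tab's top. The tab is 14 mm thick along the vise's y, 30 mm wide along x, and rises 34 mm above the jaw's top (tab's top about 90 mm, jaw's top about 56 mm over the bench); its near face is 37 mm from the specimen when shut
Things that resemble listed ones, but are neither listed nor needed, are in the scene too. What is shaped like the vise but blue is not meant.

How it is judged:
On the way, in this order (a step that is already met when the one before it is completed fails the run):
1. the vise's jaw is slid open by more than 10 mm while its specimen still sits in the vise (value of joint jaw above 0.01 m and horizontal distance between specimen_v and vise below 0.03 m and z of specimen_v in the frame of vise below 0.036 m), for 0.2 s.
2. the vise's specimen is lifted out, clear of the jaws (z of specimen_v in the frame of vise above 0.065 m), for 0.1 s.
At the end, for the whole second after the job is handed in: Every specimen present stands upright at rest on the shelf, within 10 mm of a bay's centre, within 0.14 rad of square, bays filled from the end stop without a gap; the disc lies on the drawer's floor; the drawer is home within 5 mm ((horizontal distance between specimen_v and bay0 below 0.01 m or (horizontal distance between specimen_v and bay1 below 0.01 m and horizontal distance between any of specimen_1, specimen_2, specimen_3, specimen_4 and bay0 below 0.01 m) or (horizontal distance between specimen_v and bay2 below 0.01 m and horizontal distance between any of specimen_1, specimen_2, specimen_3, specimen_4 and bay1 below 0.01 m) or (horizontal distance between specimen_v and bay3 below 0.01 m and horizontal distance between any of specimen_1, specimen_2, specimen_3, specimen_4 and bay2 below 0.01 m) or (horizontal distance between specimen_v and bay4 below 0.01 m and horizontal distance between any of specimen_1, specimen_2, specimen_3, specimen_4 and bay3 below 0.01 m)) and z of specimen_v in the frame of cabinet between 0.079 and 0.091 m and angle between each of specimen_v, specimen_1, specimen_2, specimen_3, specimen_4's own z axis and vertical below 0.1 rad and angle between the x axis of each of specimen_v, specimen_1, specimen_2, specimen_3, specimen_4 and the x axis of cabinet, either way round below 0.14 rad and linear speed of each of specimen_v, specimen_1, specimen_2, specimen_3, specimen_4, reference below 0.02 m/s and (horizontal distance between specimen_1 and bay0 below 0.01 m or (horizontal distance between specimen_1 and bay1 below 0.01 m and horizontal distance between any of specimen_v, specimen_2, specimen_3, specimen_4 and bay0 below 0.01 m) or (horizontal distance between specimen_1 and bay2 below 0.01 m and horizontal distance between any of specimen_v, specimen_2, specimen_3, specimen_4 and bay1 below 0.01 m) or (horizontal distance between specimen_1 and bay3 below 0.01 m and horizontal distance between any of specimen_v, specimen_2, specimen_3, specimen_4 and bay2 below 0.01 m) or (horizontal distance between specimen_1 and bay4 below 0.01 m and horizontal distance between any of specimen_v, specimen_2, specimen_3, specimen_4 and bay3 below 0.01 m)) and z of specimen_1 in the frame of cabinet between 0.079 and 0.091 m and (horizontal distance between specimen_2 and bay0 below 0.01 m or (horizontal distance between specimen_2 and bay1 below 0.01 m and horizontal distance between any of specimen_v, specimen_1, specimen_3, specimen_4 and bay0 below 0.01 m) or (horizontal distance between specimen_2 and bay2 below 0.01 m and horizontal distance between any of specimen_v, specimen_1, specimen_3, specimen_4 and bay1 below 0.01 m) or (horizontal distance between specimen_2 and bay3 below 0.01 m and horizontal distance between any of specimen_v, specimen_1, specimen_3, specimen_4 and bay2 below 0.01 m) or (horizontal distance between specimen_2 and bay4 below 0.01 m and horizontal distance between any of specimen_v, specimen_1, specimen_3, specimen_4 and bay3 below 0.01 m)) and z of specimen_2 in the frame of cabinet between 0.079 and 0.091 m and (horizontal distance between specimen_3 and bay0 below 0.01 m or (horizontal distance between specimen_3 and bay1 below 0.01 m and horizontal distance between any of specimen_v, specimen_1, specimen_2, specimen_4 and bay0 below 0.01 m) or (horizontal distance between specimen_3 and bay2 below 0.01 m and horizontal distance between any of specimen_v, specimen_1, specimen_2, specimen_4 and bay1 below 0.01 m) or (horizontal distance between specimen_3 and bay3 below 0.01 m and horizontal distance between any of specimen_v, specimen_1, specimen_2, specimen_4 and bay2 below 0.01 m) or (horizontal distance between specimen_3 and bay4 below 0.01 m and horizontal distance between any of specimen_v, specimen_1, specimen_2, specimen_4 and bay3 below 0.01 m)) and z of specimen_3 in the frame of cabinet between 0.079 and 0.091 m and (horizontal distance between specimen_4 and bay0 below 0.01 m or (horizontal distance between specimen_4 and bay1 below 0.01 m and horizontal distance between any of specimen_v, specimen_1, specimen_2, specimen_3 and bay0 below 0.01 m) or (horizontal distance between specimen_4 and bay2 below 0.01 m and horizontal distance between any of specimen_v, specimen_1, specimen_2, specimen_3 and bay1 below 0.01 m) or (horizontal distance between specimen_4 and bay3 below 0.01 m and horizontal distance between any of specimen_v, specimen_1, specimen_2, specimen_3 and bay2 below 0.01 m) or (horizontal distance between specimen_4 and bay4 below 0.01 m and horizontal distance between any of specimen_v, specimen_1, specimen_2, specimen_3 and bay3 below 0.01 m)) and z of specimen_4 in the frame of cabinet between 0.079 and 0.091 m and value of joint drawer below 0.005 m and x of reference in the frame of drawer_in between -0.085 and 0.085 m and y of reference in the frame of drawer_in between -0.125 and 0.125 m and z of reference in the frame of drawer_in between -0.008 and 0.008 m); the robot touches nothing.
It fails at once if the paste jar is moved more than 30 mm (distance of paste_jar from where it was at the start of the episode above 0.03 m).
It fails at once if the lens cap is moved more than 30 mm (distance of lens_cap from where it was at the start of the episode above 0.03 m).
It fails at once if the driver is moved more than 30 mm (distance of driver from where it was at the start of the episode above 0.03 m).
Of specimen_1, specimen_2, specimen_3, specimen_4 only 2 to 4 are there at a start; the rules pass over those that are not, and their reading is None.
At some moment in a run one of specimen_1, specimen_2, specimen_3, specimen_4 may be knocked a few centimetres aside while the robot is not near it.
It also fails if it takes over 210 s, if anything falls off the work surface, if the arm or the gripper's body presses on something with over 40 N, if the wrist force passes 120 N, or if a joint passes its speed limit or range.

### The arm

A 6-joint arm with a two-finger parallel gripper is mounted at the origin on the work surface. World frame = base frame: x ahead of the robot, y to its left, z up, the work surface at z = 0. Lengths are in m, angles in rad, forces in N, time in s.
With the tool pointing down it reaches from about 0.275 to 1 m from the base axis. Payload 8.4 kg.
Tool frame: the origin (TCP) lies on the centre line of the jaws, within the pads' length; the fingertips stand 17 mm ahead of it and the grasp point (between the pads) lies 2 mm behind it (bot.tcp_to_tips is the z of the fingertips in the tool frame, in m); z points along the fingers, y is the line along which they close (so a half turn about z gives the same grasp; the last joint's range is limited). The gripper opens to 85 mm and grips with 20 to 120 N. Pads are 22 mm wide; open, the fingers measure 114 mm over their backs; the gripper's body (76 mm by 85 mm) begins 54 mm behind the grasp point. The pads swing forward as they close: fully open they stand 13 mm farther back than shut.
Start: joints at [1.121, 0.353, 1.633, -0, 1.155, -0.002], TCP at [0.271, 0.563, 0.248] pointing down, gripper open.
Joint ranges: [-2.63, 2.63], [-0.92, 2.1], [0.06, 2.66], [-1.3, 4.44], [0, 2.69], [-3.02, 3.02]. Speed limits (rad/s): [2.22, 2.22, 2.79, 3.14, 3.14, 3.14].

### API

Orientations are given as a unit quaternion [x, y, z, w].
In Python, from workcell import bot, hand, kinematics, get_obs, vision, hand_in gives the robot as it stands. The module is installed in compiled form; this text tells all that it offers. Calls block until the motion is done:
- bot.reach(position, orientation): joint-space move of the TCP to a pose.
- bot.servo_line(position, ori=None, velocity=0.15): straight line of the TCP; ori=None keeps the orientation; velocity is the mean speed in m/s.
- bot.goto_joints(angles): joint-space move.
- hand.move_gripper(opening, strength=None): finger opening in m; strength is the grip in N (None keeps the last); returns when the fingers have stopped.
- bot.dwell(seconds).
- kinematics.solve_ik(position, orientation): joint angles nearest the present ones, or None.
- get_obs(): the state.
- vision.read_camera(name): name is "scene" or "side" or "wrist"; returns a dict with "frame" (480x640x3 uint8, red, green, blue), "intrinsics" (3x3 intrinsics, pixels), "view" (4x4, takes a point from world to camera coordinates). Camera axes: x right, y down, z forward; pixel columns grow to the right and rows downward; lengths in m; the calibration is good to about 2 mm. The wrist camera is an equidistant fisheye: a pixel r from the principal point sees the ray r / f radians off the axis. A picture is of the moment at which its call begins. There is no depth.
A pose or a line that the arm cannot do raises bot.IKError and nothing moves.
- hand_in(): hands the job in; it is judged then, once.
The state is a dict: "time_s": time; "joint_pos": joint angles; "joint_vel": joint speeds; "joint_efforts": joint torques, N m; "position": TCP position; "orientation": TCP orientation; "wrist_force": force on the tool from outside, world axes, zero at the start; "ft_torque": the same for the moment, N m; "gripper_width": finger opening in m; "grip_force": force on a finger pad.
Only numpy, scipy, OpenCV 4.12 (cv2) and the standard library are available. Lean on these libraries where they do the work, as an engineer would, in place of code of your own. Each camera call takes 0.05 s, during which the arm holds its last target. There are 200 camera calls.

## Working session

There is one attempt and no reset: what is moved stays moved. The work goes in short steps, each a Python script; the robot and the scene stay as the last script left them, time stands still between calls to the robot, and variables do not carry over. Pictures are saved under pics/ and viewed, at most 14 in all, crops included, and the job is handed in when it is done.

```bash
mkdir -p pics
python3 - <<'E'
from workcell import *
import cv2,numpy as np
for n in ["scene","side","wrist"]:
    d=vision.read_camera(n); cv2.imwrite(f"pics/{n}0.png",d["frame"][:,:,::-1])
    V=np.array(d["view"]); print(n,np.round(d["intrinsics"],1).tolist(),"cam",np.round(-V[:3,:3].T@V[:3,3],3),"fwd",np.round(V[2,:3],2))
o=get_obs(); print(o["time_s"],o["orientation"],o["wrist_force"],bot.tcp_to_tips)
E
```

```text
scene [[508.1, 0.0, 317.6], [0.0, 508.1, 240.2], [0.0, 0.0, 1.0]] cam [1.26  0.028 0.96 ] fwd [-0.66 -0.01 -0.75]
side [[481.3, 0.0, 321.7], [0.0, 481.3, 232.0], [0.0, 0.0, 1.0]] cam [ 0.138 -0.672  0.804] fwd [ 0.35  0.64 -0.68]
wrist [[371.6, 0.0, 321.9], [0.0, 371.6, 242.9], [0.0, 0.0, 1.0]] cam [0.198 0.596 0.374] fwd [ 0.28 -0.14 -0.95]
0.15 [ 2.22064769e-01  9.75031780e-01 -5.01861609e-04 -1.23730568e-04] [-0.22350938 -0.33400738 -0.35751488] 0.017
```

View pics/scene0.png

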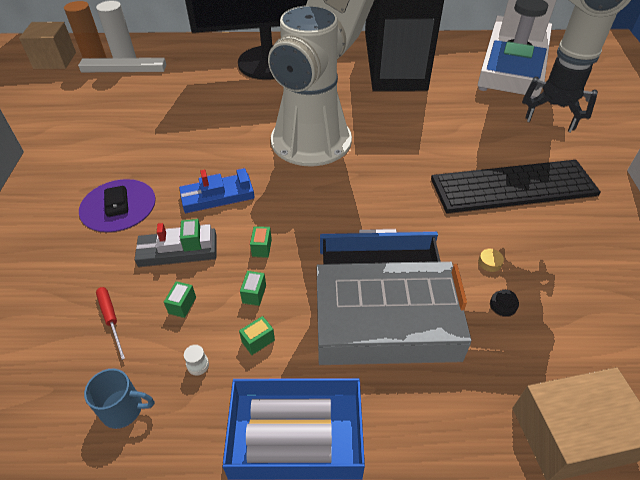

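View pics/side0.png

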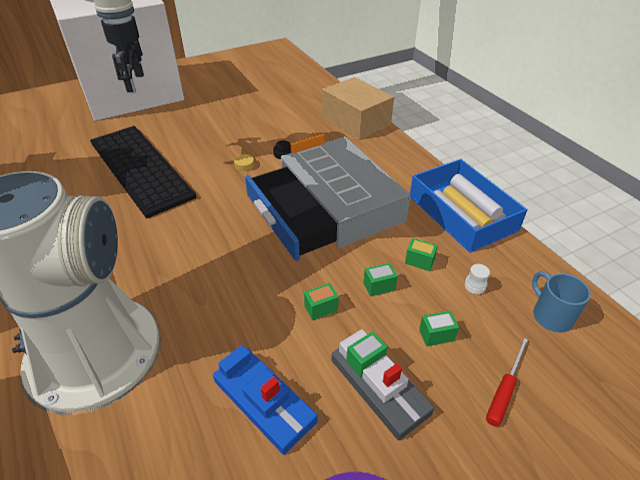

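The scene view (x down, y right) shows the grey steel vise at (176,243) with its specimen at (190,234). Loose specimens are copper (261,241), silver (253,288), silver (180,298) and brass (257,333). The disc is at (490,260), beside the lens cap (504,302), and the cabinet and bays run (337–457, 292).

What could be mistaken for the targets:
- **Vise:** the blue vise (217,190) is a decoy; I choose the grey one (176,243).
- **Red tab:** the tab at (161,231) is the one to use, not (204,179) on the blue vise or the red screwdriver (106,305).
- **Green specimens:** the green piece on the microscope (519,48) isn't on the bench; I choose the five listed above.
- **Disc:** the brass disc at (490,260), not the brass roll in the blue tray (290,425) or the brass-inlaid specimen (257,333).

```bash
cat > h.py <<'E'
from workcell import *
import cv2,numpy as np
from scipy.spatial.transform import Rotation as R
def cam(n):
    d=vision.read_camera(n); return d["frame"],np.array(d["intrinsics"]),np.array(d["view"])
def cast(px,K,V,z):
    px=np.asarray(px,float).reshape(-1,2)
    r=np.c_[px,np.ones(len(px))]@np.linalg.inv(K).T@V[:3,:3]; c=-V[:3,:3].T@V[:3,3]
    return (c+r*((z-c[2])/r[:,2])[:,None])[:,:2]
def proj(P,K,V):
    q=np.atleast_2d(P)@V[:3,:3].T+V[:3,3]; q=q@K.T; return q[:,:2]/q[:,2:]
def rect(pts):
    """centre, sizes (long, short), yaw of the long side in (-pi/2,pi/2]"""
    c,(w,h),a=cv2.minAreaRect((np.asarray(pts)*1000).astype(np.float32)); a=np.radians(a)
    if w<h: w,h,a=h,w,a+np.pi/2
    return np.array(c)/1000,(round(w),round(h)),(a+np.pi/2)%np.pi-np.pi/2
def area_centroid(c):
    m=cv2.moments(c); return np.array([m["m10"],m["m01"]])/m["m00"]
def specimens(n,z=0.048,im=None):
    """inlays (holes in green blobs), cast onto z"""
    f,K,V=im or cam(n); k=4
    big=cv2.resize(f,None,fx=k,fy=k,interpolation=cv2.INTER_CUBIC); hsv=cv2.cvtColor(big,cv2.COLOR_RGB2HSV)
    m=cv2.inRange(hsv,(50,90,30),(85,255,255))
    cs,hi=cv2.findContours(m,cv2.RETR_CCOMP,cv2.CHAIN_APPROX_NONE); out=[]
    for c,h in zip(cs,hi[0] if hi is not None else []):
        if h[3]<0 or cv2.contourArea(c)<60*k*k: continue
        px=(c.reshape(-1,2)+.5)/k-.5
        p=cast(px,K,V,z); _,s,a=rect(p); ctr=cast(area_centroid(px.astype(np.float32)),K,V,z)[0]
        mm=np.zeros_like(m); cv2.drawContours(mm,[c],-1,255,-1)
        out.append((ctr,s,a,px.mean(0).round(),np.array(cv2.mean(big,cv2.erode(mm,np.ones((9,9))))[:3]).round()))
    return out
def show(l):
    for c,s,a,p,col in l: print(np.round(c,4),s,"yaw %.3f"%a,p,col)
def down(yaw_y):
    """tool down, closing line (tool y) along world angle yaw_y; picks the half turn nearest joint zero"""
    best=None
    for k in (0,np.pi):
        t=yaw_y+k; y=np.array([np.cos(t),np.sin(t),0]); z=np.array([0,0,-1.]); q=R.from_matrix(np.c_[np.cross(y,z),y,z]).as_quat()
        yield q
def pick_q(p,yaw):
    c=[]
    for q in down(yaw):
        j=kinematics.solve_ik(p,q)
        if j is not None: c.append((abs(j[5]),q))
    return min(c,key=lambda t:t[0])[1]
E
python3 - <<'E'
from h import *
for n in ("scene","side"):
    im=cam(n); print(n)
    print("z .048"); show(specimens(n,.048,im)); print("z .078"); show(specimens(n,.078,im))
f,K,V=cam("scene")
a=cv2.resize(f[215:355,130:290],None,fx=3.5,fy=3.5); b=cv2.resize(f[225:375,310:520],None,fx=2.8,fy=2.8)
cv2.imwrite("pics/crop1.png",a[:,:,::-1]);cv2.imwrite("pics/crop2.png",b[:,:,::-1])
E
```

```text
scene
z .048
[ 0.7009 -0.1079] (47, 30) yaw -0.917 [256. 329.] [237. 197. 110.]
[ 0.6083 -0.2874] (48, 29) yaw -0.291 [178. 293.] [225. 218. 225.]
[ 0.578  -0.1268] (49, 29) yaw -0.187 [252. 281.] [208. 198. 207.]
[ 0.438  -0.1196] (48, 29) yaw -0.066 [260. 235.] [227. 140. 103.]
[ 0.4138 -0.296 ] (51, 30) yaw 0.123 [189. 228.] [197. 187. 195.]
z .078
[ 0.7193 -0.1034] (45, 29) yaw -0.917 [256. 329.] [237. 197. 110.]
[ 0.6298 -0.277 ] (47, 28) yaw -0.291 [178. 293.] [225. 218. 225.]
[ 0.6004 -0.1217] (47, 28) yaw -0.187 [252. 281.] [208. 198. 207.]
[ 0.465  -0.1147] (47, 28) yaw -0.066 [260. 235.] [227. 140. 103.]
[ 0.4417 -0.2854] (49, 29) yaw 0.123 [189. 228.] [197. 187. 195.]
side
z .048
[ 0.4522 -0.2712] (48, 30) yaw 0.122 [367. 346.] [187. 181. 189.]
[ 0.6071 -0.2893] (47, 30) yaw -0.285 [440. 321.] [205. 200. 207.]
[ 0.4366 -0.1213] (47, 30) yaw -0.058 [321. 294.] [202. 132.  91.]
[ 0.5767 -0.1285] (47, 30) yaw -0.200 [380. 272.] [188. 182. 190.]
[ 0.7004 -0.11  ] (47, 33) yaw -0.903 [422. 246.] [211. 174.  88.]
z .078
[ 0.4397 -0.2871] (46, 29) yaw 0.122 [367. 346.] [187. 181. 189.]
[ 0.5885 -0.3045] (45, 29) yaw -0.285 [440. 321.] [205. 200. 207.]
[ 0.4248 -0.1431] (45, 29) yaw -0.058 [321. 294.] [202. 132.  91.]
[ 0.5593 -0.1501] (45, 29) yaw -0.200 [380. 272.] [188. 182. 190.]
[ 0.6781 -0.1323] (45, 32) yaw -0.903 [422. 246.] [211. 174.  88.]
```

View pics/crop1.png

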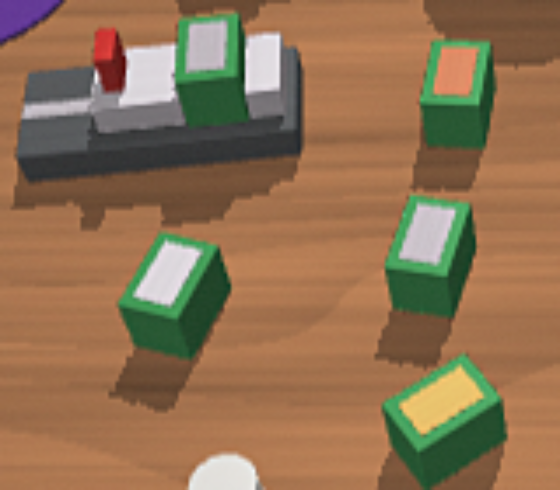

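View pics/crop2.png

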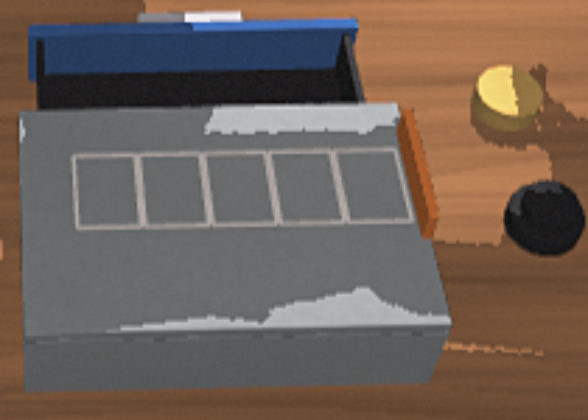

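Crop 1 confirms the grey vise: red tab at its left, silver-inlaid specimen clamped between the jaws, and four loose specimens with clear inlays. Crop 2 shows five outlined bays beside the orange stop, the open drawer, and the disc above the lens cap. The two cameras agree to about 2 mm on the specimens.

```bash
cat >> h.py <<'E'
def bays(n,im=None):
    """bay interiors as holes of the white outline, cast to the shelf top"""
    f,K,V=im or cam(n); k=4
    g=cv2.resize(cv2.cvtColor(f,cv2.COLOR_RGB2GRAY),None,fx=k,fy=k,interpolation=cv2.INTER_CUBIC)
    th=cv2.morphologyEx(g,cv2.MORPH_TOPHAT,np.ones((25,25))); m=(th>22).astype(np.uint8)*255
    cs,hi=cv2.findContours(m,cv2.RETR_CCOMP,cv2.CHAIN_APPROX_NONE); out=[]
    for c,h in zip(cs,hi[0]):
        if h[3]<0 or cv2.contourArea(c)<150*k*k: continue
        px=(c.reshape(-1,2)+.5)/k-.5; p=cast(px,K,V,.085); _,s,a=rect(p)
        ctr=cast(area_centroid(px.astype(np.float32)),K,V,.085)[0]
        if 50<s[0]<72 and 34<s[1]<54: out.append((ctr,s,a,px.mean(0).round(),0))
    return sorted(out,key=lambda t:-t[0][1])
def blob(n,lo,hi,z,box,im=None):
    f,K,V=im or cam(n); hsv=cv2.cvtColor(f,cv2.COLOR_RGB2HSV); m=cv2.inRange(hsv,lo,hi)
    cs,_=cv2.findContours(m,cv2.RETR_EXTERNAL,cv2.CHAIN_APPROX_NONE); out=[]
    for c in cs:
        if cv2.contourArea(c)<15: continue
        px=c.reshape(-1,2); p=cast(px,K,V,z); q=cast(area_centroid(c),K,V,z)[0]
        if box[0]<q[0]<box[1] and box[2]<q[1]<box[3]: out.append((q,rect(p)[1],rect(p)[2],px.mean(0).round(),(p.min(0).round(4),p.max(0).round(4))))
    return out
E
python3 - <<'E'
from h import *
for n in ("scene","side"):
    im=cam(n); print(n); print("bays"); show(bays(n,im))
    print("red");
    for o in blob(n,(0,150,60),(6,255,255),.09,(.2,.6,-.5,-.2),im)+blob(n,(174,150,60),(180,255,255),.09,(.2,.6,-.5,-.2),im): print(o)
    print("disc")
    for o in blob(n,(18,80,60),(32,255,255),.022,(.2,.8,.2,.6),im): print(o)
    v=np.array([.4407,-.2863]);y=.122; e=np.array([-np.sin(y),np.cos(y)])
    print("expected tab top px",proj([*(v-e*.065),.09],im[1],im[2]))
E
```

```text
scene
bays
[0.632  0.2838] (63, 44) yaw 0.017 [442. 291.] 0
[0.6333 0.234 ] (63, 44) yaw 0.022 [419. 291.] 0
[0.6342 0.1841] (63, 44) yaw 0.023 [395. 292.] 0
[0.6353 0.1341] (62, 44) yaw 0.021 [371. 292.] 0
[0.6364 0.0841] (62, 44) yaw 0.022 [348. 293.] 0
red
(array([ 0.46335309, -0.34381647]), (58, 18), np.float64(0.20821856739281586), array([161., 231.]), (array([ 0.4369, -0.3578]), array([ 0.4905, -0.3311])))
(array([ 0.27347626, -0.27185127]), (62, 13), np.float64(0.3096107193751785), array([204., 177.]), (array([ 0.2434, -0.2862]), array([ 0.3051, -0.2575])))
disc
(array([0.49666857, 0.43084323]), (69, 53), np.float64(-0.46174126664291926), array([491., 260.]), (array([0.4631, 0.4006]), array([0.5304, 0.4614])))
expected tab top px [[159.21860506 226.62838274]]
side
bays
[0.6308 0.282 ] (62, 45) yaw 0.038 [313. 154.] 0
[0.6319 0.2322] (63, 43) yaw 0.029 [322. 163.] 0
[0.6331 0.1822] (63, 43) yaw 0.021 [332. 173.] 0
[0.6338 0.1321] (62, 43) yaw 0.024 [342. 184.] 0
[0.6349 0.0823] (62, 43) yaw 0.024 [353. 195.] 0
red
(array([ 0.25417209, -0.28701709]), (34, 25), np.float64(0.2838182372443565), array([270., 389.]), (array([ 0.2386, -0.3026]), array([ 0.2698, -0.2702])))
(array([ 0.56772159, -0.47862364]), (100, 23), np.float64(0.4979457765295696), array([501., 400.]), (array([ 0.5247, -0.5073]), array([ 0.6161, -0.4473])))
(array([ 0.44199412, -0.35913949]), (43, 23), np.float64(0.15087669773701795), array([392., 375.]), (array([ 0.422 , -0.3734]), array([ 0.4623, -0.3447])))
disc
(array([0.48236981, 0.4189867 ]), (83, 54), np.float64(1.2064545843833363), array([244., 162.]), (array([0.4515, 0.3777]), array([0.5134, 0.4607])))
expected tab top px [[392.47487785 368.72232981]]
```

```bash
cat > jaw.py <<'E'
from h import *
v=np.array([.4407,-.2863]);yw=.122; e=np.array([-np.sin(yw),np.cos(yw)])
t=v-e*.065; P=lambda s,z:[*(t-e*s),z]
q=pick_q(P(0,.2),yw+np.pi/2)
hand.move_gripper(.04,30); bot.reach(P(0,.2),q); bot.servo_line(P(0,.08),velocity=.12)
o=get_obs(); print(o["position"],o["wrist_force"],o["time_s"])
hand.move_gripper(0.0,40); o=get_obs(); print("w",o["gripper_width"],o["grip_force"],o["wrist_force"])
bot.servo_line(P(.043,.08),velocity=.06); o=get_obs(); print(o["position"],P(.043,.08),o["wrist_force"])
hand.move_gripper(.04); bot.servo_line(P(.043,.2),velocity=.2)
show(specimens("side",.078)); 
for n in ("scene","side"):
    for b in blob(n,(0,150,60),(6,255,255),.09,(.35,.5,-.5,-.2)): print(b)
print(get_obs()["time_s"])
E
python3 jaw.py
```

```text
[ 0.44905121 -0.35115859  0.08067826] [-0.71648389 -0.45821891  0.13058656] 5.3167
w 0.013294985762740366 39.54366981983185 [-1.1670575   0.66135802  6.18892497]
[ 0.45448623 -0.39433621  0.08082248] [np.float64(0.45384333905175517), np.float64(-0.39349726040608785), 0.08] [ 0.01214094 -2.87844605  6.44050017]
[ 0.4397 -0.2871] (46, 29) yaw 0.122 [367. 346.] [187. 181. 189.]
[ 0.4248 -0.1431] (45, 29) yaw -0.057 [321. 294.] [202. 132.  91.]
[ 0.5593 -0.1501] (45, 29) yaw -0.194 [380. 272.] [144. 139. 146.]
(array([ 0.46926643, -0.38779709]), (58, 20), np.float64(0.23312656379135221), array([142., 233.]), (array([ 0.4431, -0.402 ]), array([ 0.4964, -0.3741])))
(array([ 0.44721864, -0.40275322]), (43, 21), np.float64(0.1673471506566675), array([410., 394.]), (array([ 0.4268, -0.4153]), array([ 0.4681, -0.3891])))
7.8
```

```bash
cat > pp.py <<'E'
from h import *
CY=.0215; B0=np.array([.6314,.2829]); EY=np.array([-np.sin(CY),np.cos(CY)])
bay=lambda i: B0-EY*.05*i
def loose():
    A,B=[[d for d in specimens(n) if d[0][1]<0 and 42<=d[1][0]<=54 and 25<=d[1][1]<=34] for n in ("scene","side")]
    out=[]
    for a in A:
        m=[b for b in B if np.hypot(*(a[0]-b[0]))<.008]
        if m: out.append(((a[0]+m[0][0])/2,(a[2]+m[0][2])/2,2,a[4]))
    for d in A+B:
        if all(np.hypot(*(d[0]-o[0]))>.03 for o in out): out.append((d[0],d[2],1,d[4]))
    return out
def shelf():
    for n in ("scene","side"):
        for d in specimens(n,.133):
            if d[0][1]>.04 and d[0][0]<.75:
                r=d[0]-B0; i=round(-r@EY/.05); print(n,"bay",i,"off mm",((d[0]-bay(i))*1000).round(1),"dyaw %.3f"%(d[2]-CY),d[1])
def move(c,yaw,z0,i,h=.030,zt=.23):
    q=pick_q([*c,zt],yaw); hand.move_gripper(.085,40); bot.reach([*c,zt],q)
    bot.servo_line([*c,z0+h],velocity=.15); hand.move_gripper(0.03,45)
    o=get_obs(); w=o["gripper_width"]; print("w %.4f F %.1f"%(w,o["grip_force"]),o["wrist_force"].round(1) if hasattr(o["wrist_force"],"round") else o["wrist_force"])
    if abs(w-.06)>.004: print("BAD GRASP"); return False
    hz=o["position"][2]-z0
    bot.servo_line([*c,zt],velocity=.2)
    b=bay(i); q=pick_q([*b,zt],CY); bot.reach([*b,zt],q)
    bot.servo_line([*b,.085+hz+.012],velocity=.15); bot.servo_line([*b,.085+hz+.0005],velocity=.04)
    o=get_obs(); print("at",np.array(o["position"])-[*b,.085+hz],"wf",np.round(o["wrist_force"],1))
    hand.move_gripper(.082); bot.servo_line([*b,zt],velocity=.2); print("t",get_obs()["time_s"]); return True
E
python3 - <<'E'
from pp import *
print(move(np.array([.4407,-.2863]),.122,.03,0)); shelf()
for l in loose(): print(l)
E
```

```text
w 0.0594 F 48.6 [-1.1  0.3  6.2]
at [-1.45459659e-04 -4.29519487e-05  3.83421526e-04] wf [-0.8 -0.  -2.6]
t 16.7417
True
scene bay 0 off mm [0.8 1.1] dyaw 0.002 (49, 29)
(array([ 0.70066496, -0.10892102]), np.float64(-0.9058316342130117), 2, array([234., 191., 107.]))
(array([ 0.60773522, -0.28836591]), np.float64(-0.28797226920217556), 2, array([221., 213., 221.]))
(array([ 0.57736476, -0.12762247]), np.float64(-0.1964617265102815), 2, array([203., 192., 201.]))
(array([ 0.43728652, -0.1204282 ]), np.float64(-0.06185784185051535), 2, array([223., 136., 100.]))
```

Run:
```python
from pp import *
for i in range(1,5):
    l=sorted(loose(),key=lambda t:-t[2]); print(len(l),[(t[0].round(3),t[2]) for t in l])
    if not l or not move(l[0][0],l[0][1],0,i): break
shelf(); print(len(loose()))
for n in ("scene","side"):
    for o in blob(n,(18,80,60),(32,255,255),.022,(.2,.8,.3,.6)): print(o)
    f,_,_=cam(n); cv2.imwrite(f"pics/{n}1.png",f[:,:,::-1])
```

```text
4 [(array([ 0.701, -0.109]), 2), (array([ 0.608, -0.288]), 2), (array([ 0.577, -0.128]), 2), (array([ 0.437, -0.12 ]), 2)]
w 0.0594 F 50.1 [-0.8  0.1  6.2]
at [-1.25888065e-04 -2.56768540e-05  4.13728350e-04] wf [ 0.   0.8 -3. ]
t 25.375
3 [(array([ 0.608, -0.288]), 2), (array([ 0.577, -0.128]), 2), (array([ 0.437, -0.12 ]), 2)]
w 0.0594 F 49.9 [-0.8 -0.1  6. ]
at [-1.08400382e-04  5.71752441e-06  4.10546615e-04] wf [-0.3  0.5 -2. ]
t 34.6417
2 [(array([ 0.577, -0.128]), 2), (array([ 0.437, -0.12 ]), 2)]
w 0.0592 F 49.5 [-1.1  0.8  7.3]
at [-1.40275759e-04  3.00593000e-05  3.83501783e-04] wf [ 0.5 -0.6 -2.5]
t 42.5333
1 [(array([ 0.437, -0.12 ]), 2)]
w 0.0594 F 48.0 [-0.8 -0.4  5.7]
at [-1.37120973e-04  3.85674506e-05  3.66862047e-04] wf [ 1.1 -0.  -2.1]
t 50.5
scene bay 3 off mm [0.9 0.7] dyaw -0.001 (48, 29)
scene bay 2 off mm [0.9 0.4] dyaw 0.014 (49, 29)
scene bay 1 off mm [ 0.9 -0.5] dyaw 0.002 (48, 29)
scene bay 0 off mm [0.8 1.2] dyaw 0.002 (49, 29)
side bay 4 off mm [ 0.3 -0.7] dyaw -0.001 (48, 32)
side bay 3 off mm [ 0.1 -0.9] dyaw -0.007 (48, 32)
0
(array([0.49684986, 0.43101152]), (70, 53), np.float64(-0.5605386175514333), array([491., 260.]), (array([0.4631, 0.4006]), array([0.5304, 0.4614])))
(array([0.48237479, 0.41919665]), (83, 54), np.float64(1.2064545843833363), array([244., 162.]), (array([0.4515, 0.3777]), array([0.5134, 0.4614])))
(array([0.71493177, 0.38007008]), (49, 32), np.float64(0.006839995844583502), array([323., 147.]), (array([0.6903, 0.3639]), array([0.7394, 0.3965])))
```

View pics/scene1.png

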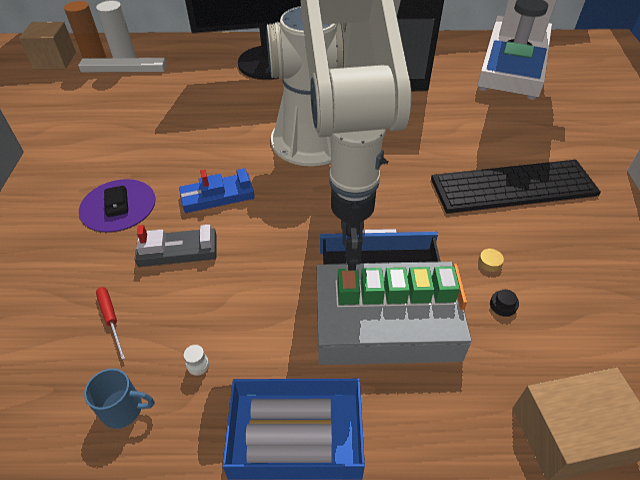

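All five stand in their bays: copper (348,280), silver (373), silver (397), brass (421) and steel (446) beside the orange stop at (460,285). Measured offsets are about 1 mm. The disc at (491,260) is unmoved; next I put it in the drawer and close it.

Run:
```python
from pp import *
ds=[]
for n in ("scene","side"):
    for z in (.011,):
        ds+= [o[0] for o in blob(n,(18,80,60),(32,255,255),z,(.4,.55,.38,.5))]
print(ds); c=np.mean(ds,0); assert len(ds)==2 and np.hypot(*(ds[0]-ds[1]))<.006
C=bay(2)+.02*np.array([EY[1],-EY[0]]); EX=np.array([EY[1],-EY[0]]); D=C-.1465*EX; zt=.2; yaw=CY+np.pi/2
q=pick_q([*c,zt],yaw); bot.reach([*c,.23],q); hand.move_gripper(.085)
bot.servo_line([*c,.02],velocity=.12); hand.move_gripper(.03,45); o=get_obs(); print("w",o["gripper_width"],o["grip_force"],o["position"],np.round(o["wrist_force"],1))
assert abs(o["gripper_width"]-.056)<.004
hz=o["position"][2]; bot.servo_line([*c,.23],velocity=.2); bot.reach([*D,.23],pick_q([*D,.23],yaw))
bot.servo_line([*D,.014+hz+.015],velocity=.12); bot.servo_line([*D,.014+hz+.001],velocity=.04)
o=get_obs(); print(o["position"],np.round(o["wrist_force"],1))
hand.move_gripper(.075); bot.servo_line([*D,.22],velocity=.2)
H=C-.38*EX; hand.move_gripper(0); bot.reach([*H,.22],pick_q([*H,.22],yaw)); print(H,get_obs()["time_s"])
f,K,V=cam("scene"); cv2.imwrite("pics/dr.png",cv2.resize(f[190:350,290:520],None,fx=3,fy=3)[:,:,::-1])
f,K,V=cam("side"); cv2.imwrite("pics/dr2.png",cv2.resize(f[110:290,220:430],None,fx=3,fy=3)[:,:,::-1])
```

```text
[array([0.48780143, 0.43560095]), array([0.48717086, 0.43440549])]
w 0.05397641702098594 47.581081269308925 [0.48778885 0.43533531 0.02073256] [-1.2 -1.   6.7]
[0.50687249 0.18013098 0.03543197] [-0.7 -0.6 -3.4]
[0.27363304 0.17518371] 62.325
```

View pics/dr2.png

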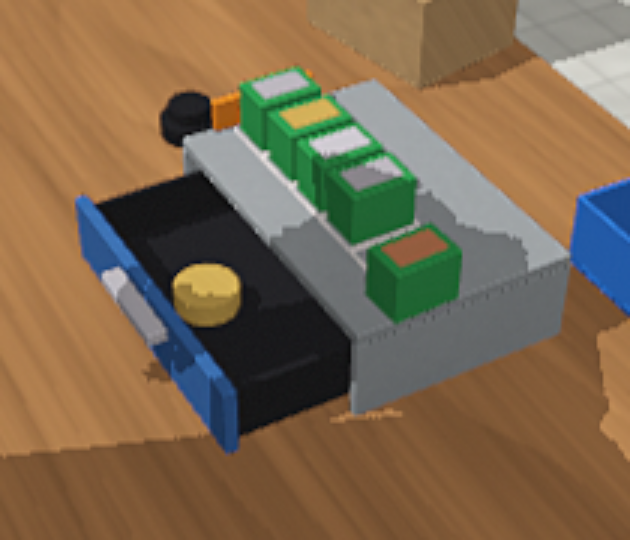

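The disc lies flat in the drawer at (207,293) of the crop. The copper specimen at (413,270) has been knocked aside from bay 4; I'll close the drawer first, then set it right.

Run:
```python
from pp import *
EX=np.array([EY[1],-EY[0]]); C=bay(2)+.02*EX
P=lambda x,z=.045:[*(C+x*EX),z]
hand.move_gripper(0); bot.servo_line(P(-.36,.2)); 
bot.servo_line(P(-.36),velocity=.15); f0=np.array(get_obs()["wrist_force"])
bot.servo_line(P(-.25),velocity=.08); bot.servo_line(P(-.145),velocity=.05)
for x in np.arange(-.143,-.10,.002):
    bot.servo_line(P(x),velocity=.03); o=get_obs(); fx=(np.array(o["wrist_force"])-f0)[:2]@EX
    if fx<-12: break
print("stop x",x,"actual",(np.array(o["position"][:2])-C)@EX,"F",fx)
bot.servo_line(P(x-.06),velocity=.08); bot.servo_line(P(-.3,.25),velocity=.2); bot.reach([.3,-.25,.3],pick_q([.3,-.25,.3],CY))
shelf(); print(get_obs()["time_s"])
f,K,V=cam("scene"); cv2.imwrite("pics/e.png",cv2.resize(f[190:370,290:520],None,fx=3,fy=3)[:,:,::-1])
```

```text
stop x -0.12699999999999997 actual -0.1293523479630546 F -13.071310985651206
scene bay 3 off mm [0.9 0.7] dyaw -0.001 (48, 29)
scene bay 2 off mm [0.9 0.4] dyaw 0.009 (49, 29)
scene bay 1 off mm [ 0.9 -0.5] dyaw 0.004 (48, 29)
scene bay 0 off mm [0.8 1.2] dyaw 0.002 (49, 29)
side bay 3 off mm [ 0.2 -0.9] dyaw 0.000 (47, 32)
side bay 2 off mm [ 0.3 -1. ] dyaw 0.006 (48, 33)
74.1
```

View pics/e.png

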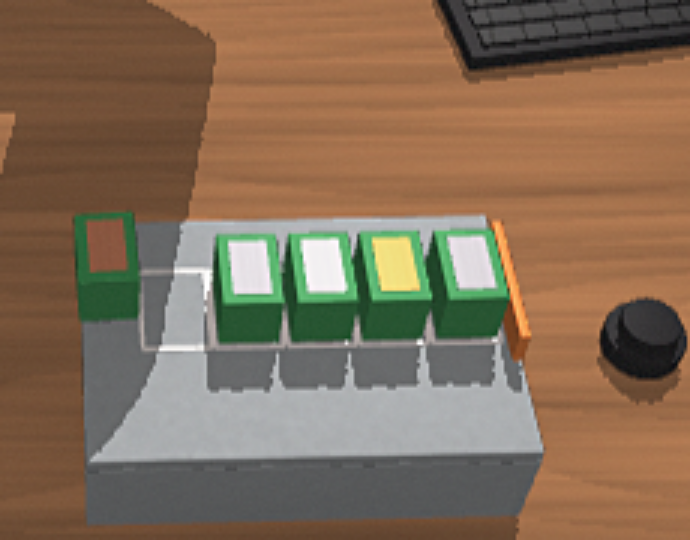

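The drawer is home (firm stop at 13 N). The copper specimen at (107,245) of the crop stands at the shelf's edge beyond bay 4's outline (175,310), so I'll re-place it.

Run:
```python
from pp import *
L=[]
for n in ("scene","side"):
    for d in specimens(n,.133):
        if -.05<d[0][1]<.07 and .5<d[0][0]<.75: print(n,d); L.append(d)
assert len(L)>=1 and np.hypot(*(L[0][0]-L[-1][0]))<.008
c=np.mean([d[0] for d in L],0); y=np.mean([d[2] for d in L])
print(c,y,move(c,y,.085,4,zt=.27))
bot.reach([.3,-.25,.3],pick_q([.3,-.25,.3],CY)); bot.dwell(.5)
def sh():
    for n in ("scene","side"):
        for d in specimens(n,.133):
            if -.05<d[0][1] and .5<d[0][0]<.75:
                i=round(-(d[0]-B0)@EY/.05); print(n,i,((d[0]-bay(i))*1000).round(1),"%.3f"%(d[2]-CY))
sh(); print(get_obs()["time_s"])
a,_,_=cam("scene"); cv2.imwrite("pics/f1.png",a[:,:,::-1])
b,_,_=cam("side"); cv2.imwrite("pics/f2.png",cv2.resize(b[110:290,220:430],None,fx=3,fy=3)[:,:,::-1])
```

```text
scene (array([0.61643666, 0.03665909]), (48, 28), np.float64(0.062811045461304), array([325., 271.]), array([139.,  86.,  64.]))
side (array([0.61530091, 0.03482899]), (48, 31), np.float64(0.06742251694823631), array([358., 192.]), array([148.,  91.,  62.]))
w 0.0595 F 50.0 [-1.3  0.4  6.9]
at [-1.43290253e-04  4.29802472e-06  3.06290634e-04] wf [ 0.6 -0.2 -2.4]
t 82.2
[0.61586878 0.03574404] 0.06511678120477016 True
scene 4 [1.  1.2] 0.001
scene 3 [0.9 0.7] -0.001
scene 2 [0.9 0.5] 0.004
scene 1 [ 0.9 -0.5] 0.011
scene 0 [0.8 1.2] 0.002
side 4 [ 0.3 -0.7] -0.011
side 3 [ 0.2 -0.9] 0.000
side 2 [ 0.3 -1. ] 0.006
84.5333
```

View pics/f1.png

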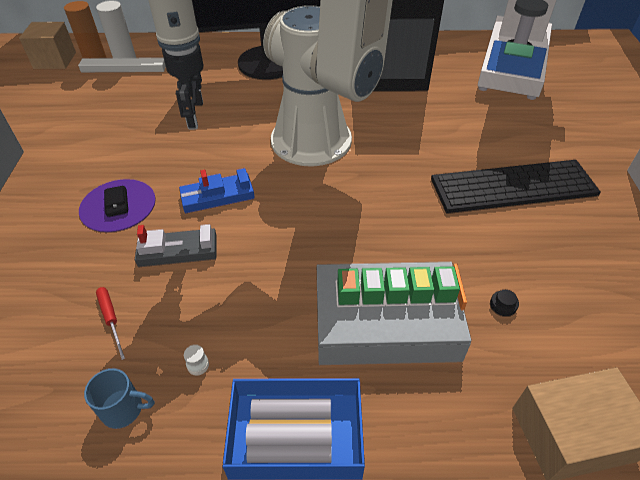

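View pics/f2.png

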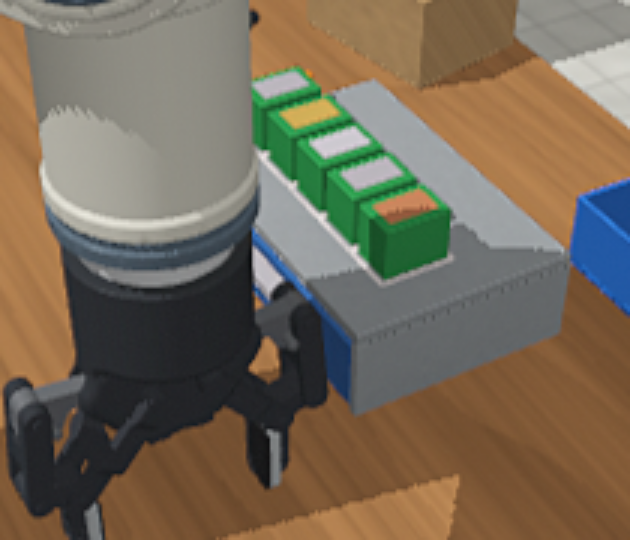

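The final views show five specimens in a gapless row at (348–446, 280), all within about 1.5 mm. The drawer's blue front is flush with the cabinet, the jar, cap and driver are unmoved, and the arm is clear.

```bash
python3 -c "
from workcell import *
print(hand_in())"
```

```text
the job is handed in; nothing more can be done
None
```

The job is handed in, with no verdict returned: all five specimens stand in bays 0–4 within about 1.5 mm (copper was knocked aside once and re-placed), the disc is in the closed drawer, and the jar, lens cap and screwdriver were left alone.

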